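# Tuck the guard box flap shut over the sharpened knife

### The arm

A 6-joint arm with a two-finger parallel gripper is mounted at the origin on the work surface. World frame = base frame: x ahead of the robot, y to its left, z up, the work surface at z = 0. Lengths are in m, angles in rad, forces in N, time in s.
With the tool pointing down it reaches from about 0.35 to 0.8 m from the base axis. Payload 7.3 kg.
Tool frame: the origin (TCP) lies at the very end of the fingers, on their centre line; the grasp point (between the pads) lies 19 mm behind it; z points along the fingers, y is the line along which they close (so a half turn about z gives the same grasp; the last joint's range is limited). The gripper opens to 85 mm and grips with 20 to 120 N. Pads are 22 mm wide; open, the fingers measure 114 mm over their backs; the gripper's body (76 mm by 85 mm) begins 54 mm behind the grasp point. The pads swing forward as they close: fully open they stand 13 mm farther back than shut.
Start: joints at [1.037, 0.342, 1.524, -0, 1.275, -0.146], TCP at [0.199, 0.486, 0.231] pointing down, gripper open.
Joint ranges: [-2.53, 2.53], [-0.77, 2.02], [0.04, 2.7], [-1, 4.14], [0.28, 2.66], [-3.11, 3.11]. Speed limits (rad/s): [2.57, 2.57, 3.14, 3.14, 3.14, 3.14].

### API

Orientations are given as a rotation vector (axis times angle).
In Python, from bench import sensors, viewer, order gives the robot as it stands. The module is installed in compiled form; this text tells all that it offers.
- The arm moves only by the tool servo_tool, never from a script. Its argument "increments" is a list that holds one entry, the list of rows, each a list of 7 numbers: the shift along the tool's x, y, z in cm, then the turn, a rotation vector about the tool's x, y, z in degrees, then the finger opening in cm, from 0 to 8.54. In form: [[[dx, dy, dz, rx, ry, rz, claw], ...]]. A call has 1 to 10 rows; each row shifts and turns the commanded pose from where the row before left it, along the tool's axes as they then stand; what a row does not reach is not made up. A row lasts 1/10 s, in which the tool goes at most 50 mm and 8.59 degrees, less where a joint would pass 70% of its speed; a pose out of reach is approached as far as the arm can. A call is refused whole if a number of a shift passes 5 or a number of a turn 8.59, either way. A call with a gripper value outside its range is refused whole. The fingers move at their own pace and stop on an object; "squeeze" is the grip in N (left out, the last holds). Time passes only in rows, so rows that do not move let the fingers close. It gives the time, the measured TCP pose, the force, the opening and the grip force at its end, in the units of the state.
- sensors.read_state(): the state, without advancing time (a new reading comes with each control period).
- viewer.snapshot(name): name is "scene" or "top"; returns a dict with "image" (400x640x3 uint8, red, green, blue), "depth" (400x640 float32, m along the optical axis (not along the pixel's ray), 0 where there is no reading), "camera_matrix" (3x3 intrinsics, pixels), "dist" ([k1, k2, p1, p2, k3] as OpenCV has them; the pictures are not rectified), "rvec" (rotation vector, rad) and "tvec" (3), from world to camera coordinates, as OpenCV has them. Camera axes: x right, y down, z forward; pixel columns grow to the right and rows downward; lengths in m; the calibration is good to about 2 mm. A picture is of the moment at which its call begins.
- order.sign_off(): hands the job in; it is judged then, once.
The state is a dict: "clock": time; "q": joint angles; "joint_vel": joint speeds; "tau": joint torques, N m; "tcp_pos": TCP position; "tool_rot": TCP orientation; "wrist_force": force on the tool from outside, world axes, zero at the start; "moment": the same for the moment, N m; "finger_gap": finger opening in m; "finger_force": force on a finger pad.
Only numpy, scipy, OpenCV 4.12 (cv2) and the standard library are available. Lean on these libraries where they do the work, as an engineer would, in place of code of your own. Each camera call takes 0.05 s, during which the arm holds its last target. There are 200 camera calls.

### The job

The sharpened knife lies in its guard box: with the fingertips, gently fold the blue flap over it and push the flap fully home so that its edge is tucked beneath the yellow lip and it stays shut by itself. Grasp and lift nothing, do not touch the knife, and leave everything else on the bench where it is.

Things in the scene. Friction and masses are not known exactly. Their poses are not given: they have to be found in the camera images.
- guard_box: Dark steel open box screwed to the bench (never moves), 150 (its x) x 240 (its y) x 45 mm high, origin at the centre of its underside, z up. The flap is hinged along its -x side, axis parallel to y, 49 mm above the bench, at x = -58 mm plus the tuck value; the yellow lip runs along its +x side. The flap folds over and is then pushed along the box's +x.
- flap (a joint): Fold angle of the blue flap, rad: 0 = flat over the box, pi/2 = upright, up to 2.15 = leaning back. Plate 4 mm thick, 236 mm along y, 98 mm from hinge axis (at its mid-thickness) to edge; flat, its upper face is 51 mm above the bench. A spring (0.08 N m/rad) lifts it to about 1 rad or more if let go untucked; 1 to 3 N at the rib holds it down.
- tuck (a joint): Slide of the flap's hinge along the box's +x, m: 0 = drawn back, 0.024 = fully home (stop). Stays where left; about 3 N moves it. With the flap flat its edge is at box x = +40 mm plus this value: past about 0.009 before folding, the edge lands on top of the lip; from 0.014 it is under the lip plate.
- flap_edge (a point): Middle of the flap's free edge, 98 mm from the hinge axis, at mid-thickness.
- flap_rib (a point): Middle of the top of the white wedge-shaped rib on the flap's outer (upper when flat) face, 110 mm along y: a steep flank 8 mm high towards the hinge, 66 mm from the hinge axis (top 66 to 70 mm), then a ramp down to the face at 92 mm. Push against its hinge-side flank with fingertips that rest on the flap.
- lip (a point): Middle of the yellow lip plate's inner lower edge, box frame (54, 0, 56) mm. The plate spans box x = +54 to +75 mm, 56 to 60 mm above the bench, along the whole side; a small flare on its inner edge rises at about 40 degrees to a tip at x = +49 mm, 64 mm above the bench. Fixed; it blocks and then retains the flap.
- knife: Loose sharpened knife inside the box, dark wooden handle, 200 mm along its y, 16 mm high, origin under its middle. Leave alone.
- whetstone: Loose two-tone stone 180 x 60 x 30 mm beside the box's +y end, origin under its centre, long along its x. Leave alone.
- oil_bottle: Amber bottle with red cap, 44 mm diameter, 120 mm high, beside the box's -y end, origin under its centre. Leave alone.
- brush: Loose hand brush lying beyond the lip, 200 mm long along its x, 42 mm wide, 20 mm high, origin under its middle. Leave alone.
- mug: Blue mug, 76 mm diameter, 90 mm high, to the right. Leave alone.
- felt_wheel: Cream felt wheel lying flat, 120 mm diameter, 22 mm high, to the left. Leave alone.
- polish_tin: Green tin, 70 mm diameter, 50 mm high, to the left. Leave alone.
- scissors: Scissors with red handles lying flat, 205 mm long, 10 mm high, to the right. Leave alone.

How it is judged:
By the outcome, as a careful person would: the job done as asked, in the order asked, and still so for the second after the job is handed in, with the robot touching nothing.
It also fails if it takes over 38 s, if anything falls off the work surface, if the arm or the gripper's body presses on something with over 40 N, if the wrist force passes 120 N, or if a joint passes its speed limit or range.

## Working session

There is one attempt and no reset: what is moved stays moved. The work goes in short steps, Python scripts to look and compute and a tool call to move; the robot and the scene stay as the last step left them, time stands still between calls to the robot, and variables do not carry over. Pictures are saved under pics/ and viewed, at most 10 in all, crops included, and the job is handed in when it is done.

Besides the shell and the picture viewer there is one more tool, called as name([rows], argument=value, ...), one row to a line, values as JSON. servo_tool: Moves the arm, as the interface text tells. Its arguments: {"type":"object","properties":{"increments":{"type":"array"},"squeeze":{"type":"number"}},"required":["increments"]}

```bash
mkdir -p pics; cat > h.py <<'E'
import numpy as np, cv2
from bench import sensors, viewer, order
def snap(n,f=None):
    s=viewer.snapshot(n)
    if f: cv2.imwrite('pics/'+f,s['image'][:,:,::-1])
    return s
def cloud(s):
    h,w=s['depth'].shape
    u,v=np.meshgrid(np.arange(w),np.arange(h))
    p=cv2.undistortPoints(np.stack([u,v],-1).reshape(-1,1,2).astype(np.float64),s['camera_matrix'],s['dist']).reshape(h,w,2)
    d=s['depth'][...,None].astype(float)
    c=np.concatenate([p*d,d],-1)
    R=cv2.Rodrigues(np.array(s['rvec'],float))[0]
    return (c-np.array(s['tvec'],float).ravel())@R
E
python3 - <<'E'
from h import *
for n in('top','scene'):
    s=snap(n,n+'0.png'); np.savez(n+'0.npz',**s); print(n,s['tvec'],s['rvec'])
st=sensors.read_state();print(st['tcp_pos'],st['tool_rot'],st['clock'],st['finger_gap'])
E
```

```text
top [0.03543477 0.60099813 1.1644469 ] [ 1.98414233 -2.23341257  0.23539522]
scene [ 0.47678232 -0.2559881   1.57932626] [ 0.96007217  2.67470585 -0.79813797]
[0.19833156 0.48572816 0.23070847] [-6.05230680e-01 -3.08228726e+00  1.97548467e-03] 0.1 0.08549580855243576
```

View pics/top0.png

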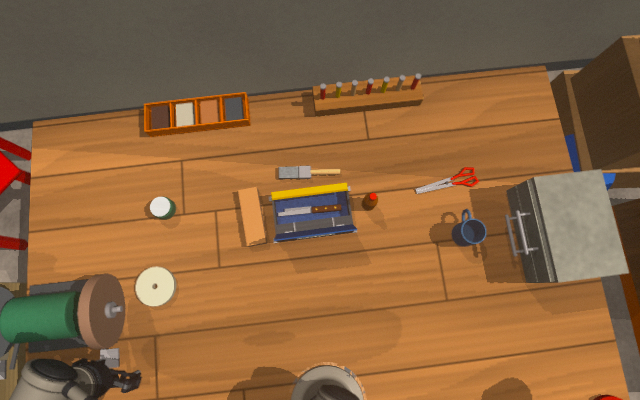

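View pics/scene0.png

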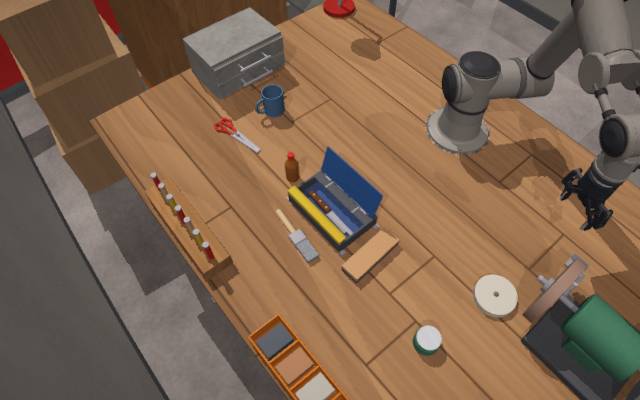

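The top view shows the box at about (313,213), with the yellow lip on its far side (272–349, 191). The scene view shows the blue flap roughly upright on the robot side (350,182). I'll measure both from depth.

```bash
python3 - <<'E'
from h import *
for n in('top','scene'):
    s=dict(np.load(n+'0.npz')); P=cloud(s); hsv=cv2.cvtColor(s['image'],cv2.COLOR_RGB2HSV)
    roi=np.zeros(hsv.shape[:2],bool)
    if n=='top': roi[170:255,225:390]=1
    else: roi[140:255,270:400]=1
    roi&=s['depth']>0
    H,S,V=[hsv[...,i].astype(int) for i in range(3)]
    y=roi&(H>20)&(H<34)&(S>200)&(V>120)
    for nm,m in(('lip',y),('blue',roi&(H>100)&(H<125)&(S>130))):
        if nm=='blue': m=m&(P[...,2]>0.053)
        q=P[m]; print(n,nm,len(q))
        if len(q)<10: continue
        if nm=='lip': q=q[(q[:,2]>.052)&(q[:,2]<.068)]
        c=np.median(q,0); w,v=np.linalg.eigh(np.cov((q-c).T)); print(' c',c.round(4),'z',np.percentile(q[:,2],[1,50,99]).round(4))
        r=cv2.minAreaRect(q[:,:2].astype(np.float32)*1000); print(' rect',r)
        print(' normal',v[:,0].round(3),'long',v[:,2].round(3), 'ends',((q-c)@v[:,2]).min().round(4),((q-c)@v[:,2]).max().round(4))
        if nm=='blue':
            for z0 in np.arange(.055,.16,.015):
                k=q[abs(q[:,2]-z0)<.007]
                if len(k)>3: print('  z',z0.round(3),len(k),k.mean(0).round(4),np.ptp(k[:,1]).round(3))
E
python3 - <<'E'
import cv2
for n,(x0,x1,y0,y1) in dict(top=(225,395,160,260),scene=(265,405,135,265)).items():
    i=cv2.imread(f'pics/{n}0.png')[y0:y1,x0:x1]; cv2.imwrite(f'pics/{n}c.png',cv2.resize(i,None,fx=4.5,fy=4.5,interpolation=cv2.INTER_CUBIC))
E
```

```text
top lip 624
 c [ 0.6279 -0.0198  0.0605] z [0.0552 0.0605 0.0662]
 rect ((627.3313598632812, -20.7769775390625), (27.21355628967285, 235.75099182128906), 0.5154451131820679)
 normal [0.146 0.003 0.989] long [ 0.013 -1.     0.001] ends -0.1169 0.1189
top blue 67
 c [ 0.4813 -0.031   0.1428] z [0.1391 0.1428 0.1471]
 rect ((481.1965026855469, -28.357078552246094), (3.142404556274414, 220.87307739257812), 1.0420106649398804)
 normal [0.998 0.014 0.061] long [ 0.013 -1.     0.005] ends -0.1131 0.1078
  z 0.145 67 [ 0.4814 -0.0296  0.1429] 0.221
scene lip 42
 c [6.393e-01 3.000e-04 5.380e-02] z [0.052  0.0538 0.0553]
 rect ((639.9098510742188, -10.637802124023438), (2.0010411739349365, 212.42706298828125), 0.9703449606895447)
 normal [0.999 0.021 0.026] long [-0.021  1.     0.001] ends -0.1171 0.0953
scene blue 1541
 c [ 0.4945 -0.0173  0.0999] z [0.0549 0.0999 0.1424]
 rect ((494.8153076171875, -23.262168884277344), (31.182130813598633, 236.46316528320312), 0.5533601641654968)
 normal [0.96  0.015 0.28 ] long [ 0.016 -1.    -0.003] ends -0.1122 0.1242
  z 0.055 130 [ 0.5065 -0.016   0.0579] 0.234
  z 0.07 241 [ 0.5033 -0.0197  0.07  ] 0.236
  z 0.085 240 [ 0.4986 -0.0166  0.0849] 0.234
  z 0.1 237 [ 0.4946 -0.022   0.1   ] 0.232
  z 0.115 244 [ 0.4899 -0.0182  0.1151] 0.235
  z 0.13 263 [ 0.4855 -0.0177  0.1299] 0.232
  z 0.145 80 [ 0.4834 -0.0191  0.1409] 0.224
```

View pics/scenec.png

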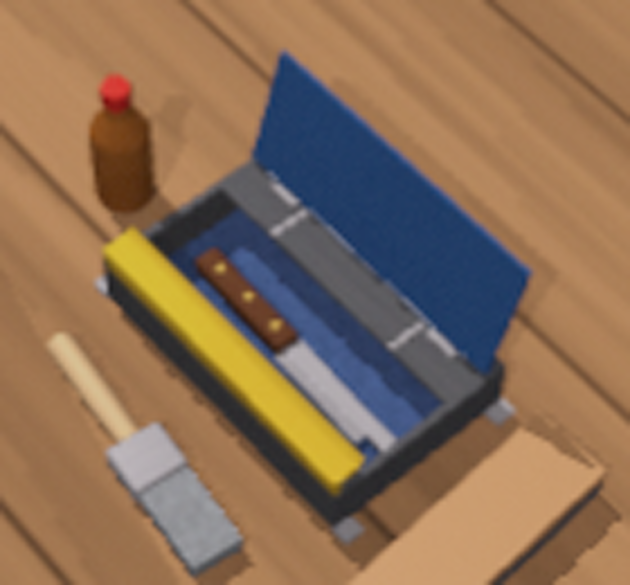

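Box origin is about (0.565, -0.021) with yaw of about +0.9°. The flap is at about 1.85 rad and tuck is about 0. Next I close the fingers, square the tool to the box and move behind the flap.

servo_tool([
  [[0,0,0,0,0,-7.8,0],[0,0,0,0,0,-7.8,0],[0,0,0,0,0,-7.6,0],[-1.4,-3.2,0,0,0,0,0],[-1.4,-3.2,0,0,0,0,0],[-1.4,-3.2,0,0,0,0,0],[-1.4,-3.2,0,0,0,0,0],[-1.4,-3.2,0,0,0,0,0],[-1.4,-3.2,0,0,0,0,0],[-1.4,-3.2,0,0,0,0,0]],
], squeeze=20)

```text
clock: 1.1
tcp_pos: [0.3005, 0.2624, 0.2311]
tool_rot: [0.027, -3.141, 0.0]
wrist_force: [1.2, 0.5, 0.3]
finger_gap: 0.0
finger_force: 0.0
```

servo_tool([
  [[-1.4,-3.2,0,0,0,0,0],[-1.4,-3.2,0,0,0,0,0],[-1.4,-3.2,0,0,0,0,0],[-1.4,-3.2,0,0,0,0,0],[-1.4,-3.2,0,0,0,0,0],[-1.4,-3.2,1,0,0,0,0],[-1.4,-3.2,1.5,0,0,0,0],[-1.4,-3.2,2,0,0,0,0],[-1.2,-2.9,2,0,0,0,0],[0,0,0,0,0,0,0]],
])

```text
clock: 2.1
tcp_pos: [0.429, -0.0216, 0.1639]
tool_rot: [0.021, -3.138, -0.001]
wrist_force: [-0.3, -0.1, -0.2]
finger_gap: 0.0001
finger_force: 0.0
```

```bash
python3 - <<'E'
from h import *
s=snap('scene','scene1.png'); i=cv2.imread('pics/scene1.png')[80:280,260:500]; cv2.imwrite('pics/scene1c.png',cv2.resize(i,None,fx=3,fy=3,interpolation=cv2.INTER_CUBIC))
st=sensors.read_state();print(st['tcp_pos'],st['tool_rot'],st['wrist_force'])
E
```

```text
[ 0.4286692  -0.02022478  0.16489794] [ 2.20231263e-02 -3.13813176e+00 -1.39089282e-03] [-0.59935409  0.33592774 -0.31994209]
```

View pics/scene1c.png

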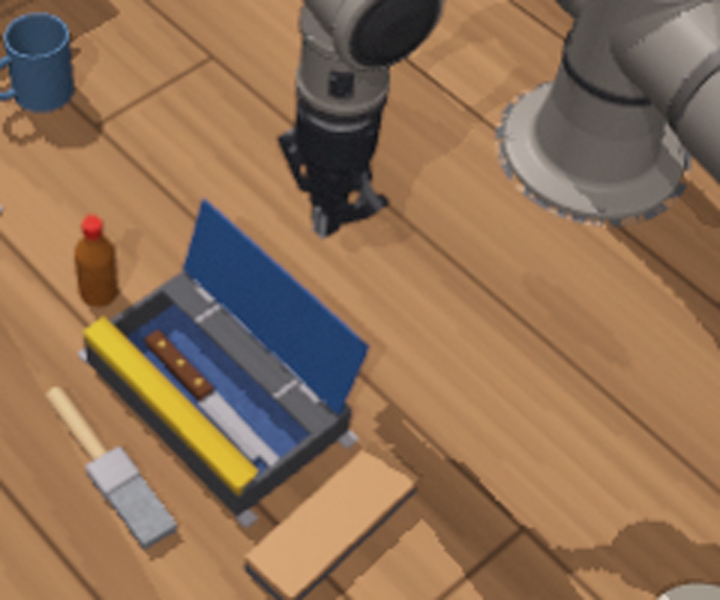

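The gripper stands clear behind the flap, at (330,220) in the crop. I lower it and begin the push.

servo_tool([
  [[0,0,2.2,0,0,0,0],[0,0,2.2,0,0,0,0],[0,0,2.1,0,0,0,0],[-1.3,0,0,0,0,0,0],[-1.3,0,0,0,0,0,0],[-0.6,0,0,0,0,0,0],[-0.6,0,0,0,0,0,0],[-0.6,0,0,0,0,0,0],[-0.6,0,0,0,0,0,0],[-0.6,0,0,0,0,0,0]],
])

```text
clock: 3.15
tcp_pos: [0.4849, -0.0176, 0.1022]
tool_rot: [0.027, -3.141, -0.001]
wrist_force: [-3.5, 1.1, 7.9]
finger_gap: 0.0002
finger_force: 2.0
```

servo_tool([
  [[0,0,0,0,0,0,0]],
])

```text
clock: 3.25
tcp_pos: [0.4857, -0.0178, 0.1019]
tool_rot: [-0.027, 3.14, 0.0]
wrist_force: [0.8, -0.9, -1.1]
finger_gap: -0.0002
finger_force: 0.0
```

```bash
cat > look.py <<'E'
from h import *
import sys
f=sys.argv[1]
s=snap('scene'); P=cloud(s); hsv=cv2.cvtColor(s['image'],cv2.COLOR_RGB2HSV).astype(int)
b=P-[.565,-.021,0]; c,q=np.cos(.017),np.sin(.017); bx=b[...,0]*c+b[...,1]*q; by=-b[...,0]*q+b[...,1]*c
m=(hsv[...,0]>100)&(hsv[...,0]<125)&(hsv[...,1]>130)&(P[...,2]>.046)&(abs(by)<.125)&(bx>-.12)&(bx<.08)
for lo in np.arange(-.11,.08,.01):
    k=m&(bx>=lo)&(bx<lo+.01)
    if k.sum()>8: print('bx %.3f n %d z %.4f'%(bx[k].mean(),k.sum(),np.median(P[k][:,2])))
i=s['image'][120:260,260:420,::-1]; cv2.imwrite('pics/'+f,cv2.resize(i,None,fx=4,fy=4,interpolation=cv2.INTER_CUBIC))
st=sensors.read_state();print(st['tcp_pos'],st['wrist_force'],st['clock'])
E
python3 look.py s2.png
```

```text
bx -0.062 n 184 z 0.1378
bx -0.055 n 756 z 0.1106
bx -0.046 n 511 z 0.0696
[ 0.48528746 -0.01787679  0.10163708] [ 0.07665453 -0.03071323  0.1060692 ] 3.3
```

View pics/s2.png

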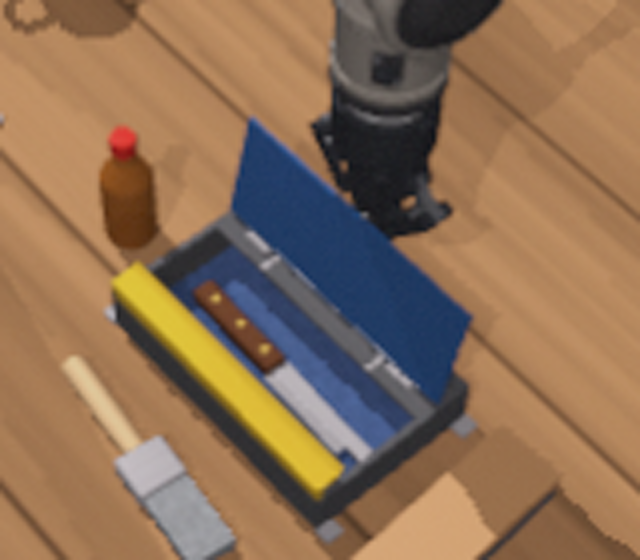

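```bash
cat >> look.py <<'E'
k=m&(P[...,2]>.053)&(P[...,2]<.16)
if k.sum()>50:
    X=np.stack([bx[k],P[k][:,2]],1)
    for _ in range(3):
        c0=X.mean(0); w,v=np.linalg.eigh(np.cov((X-c0).T)); n=v[:,0]; X=X[abs((X-c0)@n)<.003+2*0]
    t=v[:,1]; t=t*np.sign(t[1]); th=np.arctan2(t[1],t[0]); s_=((.049-c0[1])/t[1]); print('theta deg',np.degrees(th),'x at z=.049:',c0[0]+s_*t[0],'zmax',np.percentile(X[:,1],99.5),len(X))
E
python3 look.py s3.png
```

```text
bx -0.062 n 192 z 0.1370
bx -0.055 n 740 z 0.1106
bx -0.046 n 522 z 0.0706
[ 0.48505737 -0.01788919  0.10148777] [ 1.14548679 -0.42906215  0.66524168] 3.35
theta deg 102.3370389551803 x at z=.049: -0.04157690499710101 zmax 0.14555066542404613 1339
```

The push slid the hinge about 14 mm, so the flap would land on the lip. I'll back off, pass over the flap, and draw it back from the inside near the hinge.

servo_tool([
  [[1.0,0,0,0,0,0,0],[0,0,-3,0,0,0,0],[0,0,-3,0,0,0,0],[0,0,-3,0,0,0,0],[-3,0,0,0,0,0,0],[-3,0,0,0,0,0,0],[-3,0,0,0,0,0,0],[0,0,0,0,6.7,0,0],[0,0,0,0,6.7,0,0],[0,0,0,0,6.6,0,0]],
])

```text
clock: 4.35
tcp_pos: [0.5645, -0.0168, 0.1918]
tool_rot: [0.024, -2.788, 0.004]
wrist_force: [0.7, -0.1, -0.3]
finger_gap: -0.0002
finger_force: 0.0
```

```bash
python3 look.py s4.png
```

```text
bx -0.061 n 138 z 0.1383
bx -0.055 n 466 z 0.1112
bx -0.046 n 442 z 0.0679
[ 0.56495786 -0.01679749  0.18879239] [-3.42029127 -0.57628438 -2.23028914] 4.4
theta deg 101.91989521559933 x at z=.049: -0.041978727440525186 zmax 0.14584903944632294 966
```

View pics/s4.png

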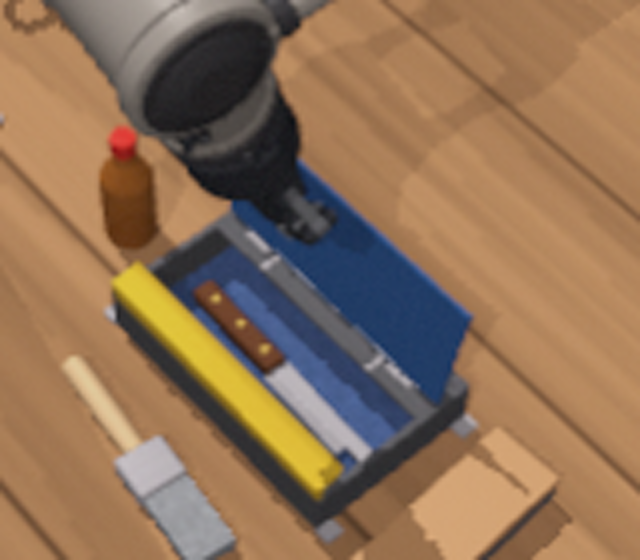

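servo_tool([
  [[-0.87,0,2.37,0,0,0,0],[-0.87,0,2.37,0,0,0,0],[-0.87,0,2.37,0,0,0,0],[-0.87,0,2.37,0,0,0,0],[-0.87,0,2.37,0,0,0,0],[0,0,0,0,0,0,0],[1.1,0,0.4,0,0,0,0],[1.1,0,0.4,0,0,0,0],[0,0,0,0,0,0,0]],
])

```text
clock: 5.3
tcp_pos: [0.5412, -0.0172, 0.0666]
tool_rot: [0.024, -2.793, 0.004]
wrist_force: [0.6, -0.6, -0.5]
finger_gap: -0.0005
finger_force: 0.0
```

servo_tool([
  [[0.37,0,0.13,0,0,0,0],[0.37,0,0.13,0,0,0,0],[0.37,0,0.13,0,0,0,0],[0.37,0,0.13,0,0,0,0],[0.37,0,0.13,0,0,0,0],[0.37,0,0.13,0,0,0,0],[0,0,0,0,0,0,0]],
])

```text
clock: 6.0
tcp_pos: [0.5183, -0.0176, 0.0655]
tool_rot: [0.024, -2.793, 0.004]
wrist_force: [1.1, -0.3, 0.9]
finger_gap: -0.0
finger_force: 0.2
```

```bash
python3 look.py s5.png
```

```text
bx -0.093 n 159 z 0.1262
bx -0.085 n 272 z 0.1149
bx -0.075 n 234 z 0.0988
bx -0.065 n 187 z 0.0849
bx -0.055 n 149 z 0.0688
bx -0.047 n 87 z 0.0562
bx -0.024 n 15 z 0.2001
bx -0.015 n 12 z 0.1932
[ 0.51832412 -0.01758218  0.06541593] [ 0.50871654 -0.10013875  0.14891124] 6.05
theta deg 122.83802225115141 x at z=.049: -0.04221769340099095 zmax 0.13154701020400308 856
```

servo_tool([
  [[0.21,0,0.07,0,0,0,0],[0.21,0,0.07,0,0,0,0],[0.21,0,0.07,0,0,0,0],[0.21,0,0.07,0,0,0,0],[0.21,0,0.07,0,0,0,0],[0,0,0,0,0,0,0]],
])

```text
clock: 6.65
tcp_pos: [0.5071, -0.0177, 0.0657]
tool_rot: [0.024, -2.792, 0.004]
wrist_force: [2.0, -0.3, -0.1]
finger_gap: 0.0
finger_force: 0.7
```

```bash
python3 look.py s6.png|tail -2
```

```text
[ 0.50710284 -0.01775705  0.06567337] [ 2.20689998  0.74215995 -0.34784122] 6.7
theta deg 122.39318582238556 x at z=.049: -0.05359933211906347 zmax 0.13182004641886086 826
```

Tuck is back to about 2 mm. Next I exit upward, set the tool vertical and go back behind the flap. This time I'll push high near the edge, and slowly.

servo_tool([
  [[-2.8,0,-1.0,0,0,0,0],[1.1,0,-3.0,0,0,0,0],[1.1,0,-3.0,0,0,0,0],[1.1,0,-3.0,0,0,0,0],[1.1,0,-3.0,0,0,0,0],[0,0,0,0,-6.7,0,0],[0,0,0,0,-6.7,0,0],[0,0,0,0,-6.6,0,0],[3.4,0,0,0,0,0,0],[3.4,0,0,0,0,0,0]],
])

```text
clock: 7.7
tcp_pos: [0.4666, -0.0182, 0.193]
tool_rot: [0.027, -3.14, -0.001]
wrist_force: [0.4, -0.4, -0.1]
finger_gap: -0.0
finger_force: 0.0
```

servo_tool([
  [[3.0,0,0,0,0,0,0],[0,0,0,0,0,0,0]],
])

```text
clock: 7.9
tcp_pos: [0.4347, -0.0184, 0.193]
tool_rot: [0.027, -3.137, -0.001]
wrist_force: [0.1, -0.6, 1.1]
finger_gap: -0.0002
finger_force: 0.0
```

```bash
python3 look.py s7.png|tail -2
```

```text
[ 0.43720278 -0.01872531  0.19338576] [ 0.36600643 -0.75969987  0.16386278] 7.95
theta deg 123.03806590017507 x at z=.049: -0.05305158801025568 zmax 0.13077191939841099 1557
```

servo_tool([
  [[1.0,0,0,0,0,0,0],[0,0,2.5,0,0,0,0],[0,0,2.5,0,0,0,0],[0,0,2.3,0,0,0,0],[-1.0,0,0,0,0,0,0],[-0.5,0,0,0,0,0,0],[-0.25,0,-0.1,0,0,0,0],[-0.25,0,-0.1,0,0,0,0],[-0.25,0,-0.1,0,0,0,0],[-0.25,0,-0.1,0,0,0,0]],
])

```text
clock: 8.95
tcp_pos: [0.4543, -0.0187, 0.1249]
tool_rot: [-0.027, 3.141, -0.0]
wrist_force: [-0.6, -0.0, 0.9]
finger_gap: 0.0
finger_force: 0.3
```

servo_tool([
  [[-0.25,0,-0.1,0,0,0,0],[-0.25,0,-0.1,0,0,0,0],[-0.25,0,-0.1,0,0,0,0],[-0.25,0,-0.1,0,0,0,0],[-0.25,0,-0.1,0,0,0,0],[-0.25,0,-0.1,0,0,0,0],[-0.25,0,-0.1,0,0,0,0],[-0.25,0,-0.1,0,0,0,0]],
])

```text
clock: 9.75
tcp_pos: [0.4742, -0.0183, 0.1323]
tool_rot: [0.027, -3.141, -0.0]
wrist_force: [-1.3, -0.8, -0.6]
finger_gap: -0.0001
finger_force: 0.2
```

```bash
python3 look.py s8.png|tail -2
```

```text
[ 0.4746539  -0.018347    0.13248404] [ 0.13819897 -0.02668742 -0.61710467] 9.8
theta deg 103.39555620090205 x at z=.049: -0.053574845268717246 zmax 0.14445280636444685 1372
```

servo_tool([
  [[-0.25,0,-0.05,0,0,0,0],[-0.25,0,-0.05,0,0,0,0],[-0.25,0,-0.05,0,0,0,0],[-0.25,0,-0.05,0,0,0,0],[-0.25,0,-0.05,0,0,0,0],[-0.25,0,-0.05,0,0,0,0],[-0.25,0,-0.05,0,0,0,0],[-0.25,0,0,0,0,0,0],[-0.25,0,0,0,0,0,0],[-0.25,0,0,0,0,0,0]],
])

```text
clock: 10.8
tcp_pos: [0.4992, -0.0179, 0.1358]
tool_rot: [-0.027, 3.141, 0.0]
wrist_force: [-0.4, 0.5, 1.3]
finger_gap: -0.0002
finger_force: 0.3
```

servo_tool([
  [[-0.25,0,0,0,0,0,0],[-0.25,0,0,0,0,0,0],[-0.25,0,0,0,0,0,0],[-0.25,0,0,0,0,0,0],[-0.25,0,0,0,0,0,0],[-0.25,0,0.05,0,0,0,0],[-0.25,0,0.05,0,0,0,0]],
])

```text
clock: 11.5
tcp_pos: [0.5167, -0.0176, 0.1348]
tool_rot: [-0.027, 3.141, 0.0]
wrist_force: [0.5, 0.3, 0.9]
finger_gap: -0.0002
finger_force: 0.3
```

```bash
python3 look.py s9.png|tail -2
```

```text
[ 0.51709916 -0.01760194  0.13475357] [ 0.37794997 -0.00477692 -0.87603254] 11.55
theta deg 76.25854968687602 x at z=.049: -0.05366600207090582 zmax 0.1463219207313165 513
```

servo_tool([
  [[-0.25,0,0.07,0,0,0,0],[-0.25,0,0.08,0,0,0,0],[-0.25,0,0.08,0,0,0,0],[-0.25,0,0.09,0,0,0,0],[-0.25,0,0.09,0,0,0,0],[-0.24,0,0.1,0,0,0,0],[-0.24,0,0.1,0,0,0,0],[-0.24,0,0.1,0,0,0,0],[-0.24,0,0.11,0,0,0,0]],
])

```text
clock: 12.45
tcp_pos: [0.5387, -0.0172, 0.1265]
tool_rot: [0.027, -3.141, -0.0]
wrist_force: [-0.1, -0.0, 1.2]
finger_gap: 0.0003
finger_force: 0.3
```

servo_tool([
  [[-0.25,0,0.14,0,0,0,0],[-0.24,0,0.15,0,0,0,0],[-0.24,0,0.16,0,0,0,0],[-0.23,0,0.16,0,0,0,0],[-0.23,0,0.17,0,0,0,0],[-0.23,0,0.18,0,0,0,0],[-0.22,0,0.18,0,0,0,0],[-0.22,0,0.19,0,0,0,0]],
])

```text
clock: 13.25
tcp_pos: [0.5574, -0.0169, 0.1131]
tool_rot: [-0.027, 3.141, 0.0]
wrist_force: [-0.4, -0.9, 1.0]
finger_gap: 0.0002
finger_force: 0.5
```

```bash
python3 look.py s10.png
```

```text
bx -0.044 n 70 z 0.0632
bx -0.035 n 89 z 0.0734
bx -0.025 n 62 z 0.0829
bx -0.015 n 61 z 0.0935
bx -0.005 n 57 z 0.1035
bx 0.005 n 61 z 0.1143
bx 0.013 n 79 z 0.1193
[ 0.55752497 -0.01688699  0.1128539 ] [-0.12045028  0.55514703  0.29154272] 13.3
theta deg 45.10681010780526 x at z=.049: -0.05880391596729652 zmax 0.1229987722529761 461
```

View pics/s10.png

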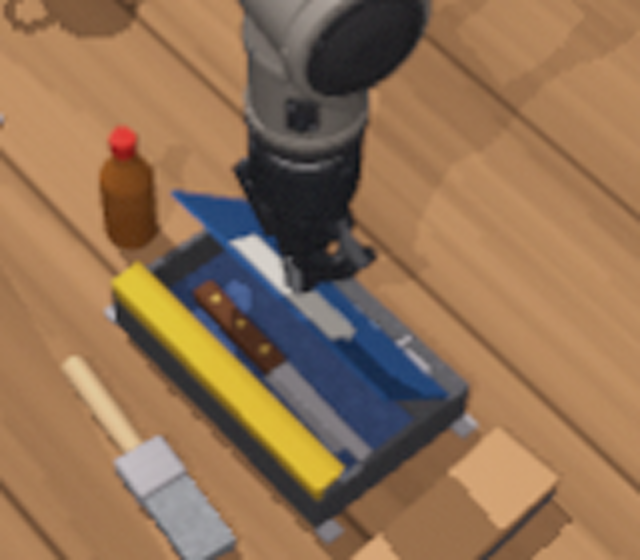

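The flap is at 45° with the fingers on its outer face near the rib (310,290), and tuck is still about 2 mm. I continue down the arc.

servo_tool([
  [[-0.2,0,0.2,0,0,0,0],[-0.2,0,0.21,0,0,0,0],[-0.19,0,0.21,0,0,0,0],[-0.18,0,0.22,0,0,0,0],[-0.18,0,0.22,0,0,0,0],[-0.17,0,0.23,0,0,0,0],[-0.16,0,0.24,0,0,0,0],[-0.15,0,0.24,0,0,0,0]],
])

```text
clock: 14.1
tcp_pos: [0.5717, -0.0166, 0.0954]
tool_rot: [-0.027, 3.141, 0.0]
wrist_force: [1.0, -0.8, 1.0]
finger_gap: -0.0002
finger_force: 0.6
```

servo_tool([
  [[-0.14,0,0.25,0,0,0,0],[-0.13,0,0.25,0,0,0,0],[-0.13,0,0.26,0,0,0,0],[-0.12,0,0.26,0,0,0,0],[-0.11,0,0.26,0,0,0,0],[-0.1,0,0.26,0,0,0,0],[-0.1,0,0.26,0,0,0,0],[-0.1,0,0.2,0,0,0,0]],
])

```text
clock: 14.9
tcp_pos: [0.5809, -0.0165, 0.0754]
tool_rot: [-0.027, 3.141, 0.0]
wrist_force: [0.6, -0.3, 1.7]
finger_gap: 0.0001
finger_force: 0.9
```

```bash
python3 look.py s11.png
```

```text
bx -0.045 n 80 z 0.0537
bx -0.035 n 87 z 0.0561
bx -0.025 n 88 z 0.0582
bx -0.015 n 95 z 0.0611
bx -0.005 n 123 z 0.0638
bx 0.005 n 107 z 0.0657
bx 0.015 n 102 z 0.0683
bx 0.025 n 106 z 0.0711
bx 0.036 n 147 z 0.0732
bx 0.041 n 16 z 0.0739
[ 0.58085542 -0.01646674  0.07509531] [ 1.17086399 -0.13639962  1.31728398] 14.95
theta deg 13.85087458041037 x at z=.049: -0.06434123143395398 zmax 0.07724756343758028 772
```

servo_tool([
  [[-0.05,0,0.28,0,0,0,0],[-0.05,0,0.28,0,0,0,0],[0,0,0.28,0,0,0,0],[0,0,0.28,0,0,0,0],[0,0,0.28,0,0,0,0],[0.1,0,0,0,0,0,0]],
])

```text
clock: 15.55
tcp_pos: [0.5803, -0.0165, 0.061]
tool_rot: [0.027, -3.14, -0.0]
wrist_force: [0.5, 0.5, 0.0]
finger_gap: 0.0002
finger_force: 0.4
```

servo_tool([
  [[0.3,0,0,0,0,0,0],[0.3,0,0,0,0,0,0],[0.3,0,0,0,0,0,0],[0.3,0,0,0,0,0,0],[0.3,0,0,0,0,0,0],[0.3,0,0,0,0,0,0],[0.3,0,0,0,0,0,0],[0.3,0,0,0,0,0,0]],
])

```text
clock: 16.35
tcp_pos: [0.5566, -0.0169, 0.0616]
tool_rot: [-0.027, 3.141, 0.0]
wrist_force: [-0.4, -0.0, 1.4]
finger_gap: 0.0001
finger_force: 0.3
```

```bash
python3 look.py s12.png
```

```text
bx -0.045 n 78 z 0.0531
bx -0.035 n 103 z 0.0544
bx -0.025 n 131 z 0.0572
bx -0.015 n 165 z 0.0586
bx -0.005 n 186 z 0.0607
bx 0.004 n 120 z 0.0629
bx 0.015 n 102 z 0.0646
bx 0.025 n 108 z 0.0665
bx 0.036 n 132 z 0.0679
bx 0.041 n 46 z 0.0674
[ 0.55609468 -0.01684576  0.06156512] [-0.0520027   0.41441472  1.24246801] 16.4
theta deg 10.320397505189778 x at z=.049: -0.07064239983524027 zmax 0.07080750183100935 923
```

View pics/s12.png

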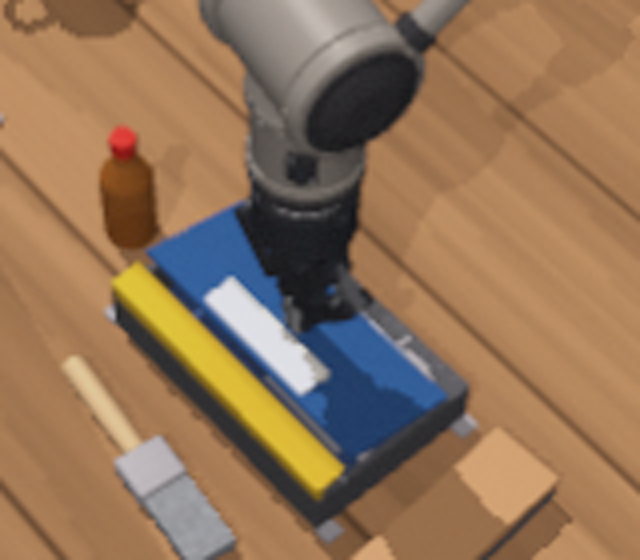

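The fingers now sit behind the rib's flank at (300,315), and the edge is short of the lip. I press the flap flat.

servo_tool([
  [[0,0,0.25,0,0,0,0],[0,0,0.25,0,0,0,0],[0,0,0.25,0,0,0,0],[0,0,0.2,0,0,0,0],[0,0,0.15,0,0,0,0],[0,0,0,0,0,0,0]],
])

```text
clock: 17.0
tcp_pos: [0.5572, -0.0169, 0.051]
tool_rot: [-0.027, 3.14, -0.0]
wrist_force: [1.1, -0.3, 4.9]
finger_gap: 0.0001
finger_force: 2.3
```

```bash
python3 look.py s13.png
```

```text
bx -0.045 n 93 z 0.0504
bx -0.035 n 104 z 0.0510
bx -0.024 n 127 z 0.0505
bx -0.015 n 171 z 0.0510
bx -0.005 n 191 z 0.0507
bx 0.005 n 174 z 0.0510
bx 0.015 n 109 z 0.0507
bx 0.025 n 106 z 0.0508
bx 0.035 n 110 z 0.0511
bx 0.041 n 33 z 0.0516
[ 0.55720955 -0.01693739  0.050996  ] [0.80799032 1.17663374 5.45110672] 17.05
theta deg 1.303353374393632 x at z=.049: -0.27470611440957643 zmax 0.05733775714434619 100
```

servo_tool([
  [[-0.26,0,0,0,0,0,0],[-0.26,0,0,0,0,0,0],[-0.26,0,0,0,0,0,0],[-0.26,0,0,0,0,0,0],[-0.26,0,0,0,0,0,0],[-0.26,0,0,0,0,0,0],[-0.26,0,0,0,0,0,0],[-0.26,0,0,0,0,0,0],[-0.26,0,0,0,0,0,0],[-0.26,0,0,0,0,0,0]],
])

```text
clock: 18.05
tcp_pos: [0.5806, -0.0164, 0.0508]
tool_rot: [0.027, -3.136, -0.0]
wrist_force: [-7.9, -0.4, 12.0]
finger_gap: -0.0001
finger_force: 5.8
```

servo_tool([
  [[-0.15,0,0,0,0,0,0],[-0.15,0,0,0,0,0,0],[0,0,0,0,0,0,0]],
])

```text
clock: 18.35
tcp_pos: [0.5839, -0.0163, 0.0508]
tool_rot: [0.027, -3.137, -0.0]
wrist_force: [-6.7, -1.5, 10.3]
finger_gap: 0.0
finger_force: 5.2
```

```bash
python3 look.py s14.png
```

```text
bx -0.025 n 76 z 0.0505
bx -0.015 n 93 z 0.0508
bx -0.005 n 109 z 0.0510
bx 0.005 n 138 z 0.0508
bx 0.015 n 187 z 0.0510
bx 0.025 n 168 z 0.0509
bx 0.035 n 109 z 0.0509
bx 0.042 n 27 z 0.0519
[ 0.5838791  -0.01633309  0.05082255] [-7.19933118 -0.2201008   9.91233501] 18.4
theta deg 4.386936040253937 x at z=.049: -0.06866310612731949 zmax 0.057617644043518934 57
```

View pics/s14.png

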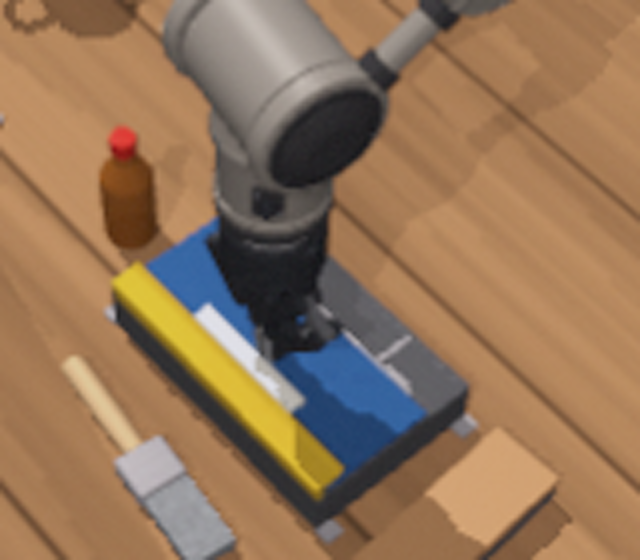

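The flap is flat, the rib is close to the yellow lip, and the edge is under it. I push on to the stop.

servo_tool([
  [[-0.15,0,0,0,0,0,0],[-0.15,0,0,0,0,0,0],[-0.15,0,0,0,0,0,0],[0,0,0,0,0,0,0]],
])

```text
clock: 18.8
tcp_pos: [0.586, -0.0163, 0.0506]
tool_rot: [0.028, -3.132, -0.001]
wrist_force: [-14.7, -1.3, 15.1]
finger_gap: 0.0003
finger_force: 10.1
```

servo_tool([
  [[-0.15,0,0,0,0,0,0],[-0.15,0,0,0,0,0,0],[0,0,0,0,0,0,0]],
])

```text
clock: 19.1
tcp_pos: [0.5862, -0.0162, 0.0505]
tool_rot: [0.028, -3.125, -0.001]
wrist_force: [-23.6, -2.6, 22.7]
finger_gap: -0.0001
finger_force: 15.8
```

At the stop: the force climbs with no further motion. I unload the fingers, retreat upward and check.

servo_tool([
  [[0.3,0,-0.05,0,0,0,0],[0.2,0,-0.15,0,0,0,0],[0,0,-0.4,0,0,0,0],[0,0,-1.0,0,0,0,0],[0,0,-2.5,0,0,0,0],[0,0,-4,0,0,0,0],[0,0,-4,0,0,0,0],[4,0,-2,0,0,0,0],[5,0,0,0,0,0,0],[5,0,0,0,0,0,0]],
])

```text
clock: 20.1
tcp_pos: [0.4478, -0.0188, 0.1928]
tool_rot: [-0.027, 3.138, -0.001]
wrist_force: [-0.6, -0.2, 0.0]
finger_gap: 0.0003
finger_force: 0.0
```

servo_tool([
  [[0,0,0,0,0,0,0],[0,0,0,0,0,0,0]],
])

```text
clock: 20.3
tcp_pos: [0.4486, -0.0189, 0.1928]
tool_rot: [-0.026, 3.138, -0.001]
wrist_force: [0.7, -0.9, -0.3]
finger_gap: -0.0
finger_force: 0.0
```

```bash
python3 look.py s15.png; python3 - <<'E'
from h import *
s=snap('top'); P=cloud(s); hsv=cv2.cvtColor(s['image'],cv2.COLOR_RGB2HSV).astype(int)
m=(hsv[...,2]>170)&(hsv[...,1]<60); m[:185]=0;m[240:]=0;m[:,:265]=0;m[:,355:]=0
print('rib?',m.sum(),P[m].mean(0) if m.any() else 0)
E
```

```text
bx -0.024 n 184 z 0.0512
bx -0.015 n 205 z 0.0516
bx -0.005 n 213 z 0.0526
bx 0.005 n 209 z 0.0533
bx 0.015 n 223 z 0.0541
bx 0.024 n 175 z 0.0541
bx 0.035 n 106 z 0.0545
bx 0.042 n 50 z 0.0555
[ 0.44980947 -0.01905223  0.19278757] [-0.26867398 -0.35518801  0.60107715] 20.35
theta deg 1.0855887044642516 x at z=.049: -0.29814638611233524 zmax 0.05814066938489422 667
rib? 315 [ 0.54023611 -0.02755687  0.25809743]
```

View pics/s15.png

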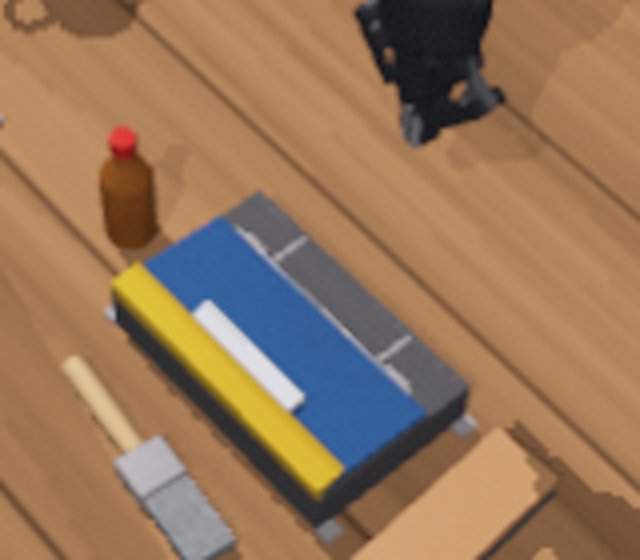

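The flap lies flat and is held under the lip with the robot clear. The final TCP position (box x = 21 mm) matches where it should be with the tuck fully home.

```bash
python3 -c "
from bench import order; print(order.sign_off())"
```

```text
the job is handed in; nothing more can be done
None
```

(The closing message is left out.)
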